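Set the dough roller's scraper with the star wheel adjuster

TASK

Set the scraper of the dough roller: take the red-handled adjusting spoon out of its wooden block and, working through the slot in the adjuster cover, turn the star wheel tooth by tooth (top of the wheel to the right, seen from the front of the machine) until you feel the scraper come up hard against the drum; then turn the wheel back one tooth so that the drum runs free, and put the spoon back in its block, all the way down. Work gently: never press on the machine with more than about 1.5 kg, touch it with nothing but the spoon, and leave the other things on the worktop alone.

Things in the scene. Friction and masses are not known exactly. Their poses are not given: they have to be found in the camera images.
- dough_roller: Hand-cranked dough roller, fixed: white bed 292 x 214 mm; at its front a white adjuster case 78 x 124 mm under a flat steel cover, top 98 mm above the worktop; behind it a steel drum between two aluminium cheeks 116 mm high, crank on the right. Origin on the worktop under the machine; x from its front to its back (adjuster to drum), y to its left, z up.
- slot (a point): Centre of the access slot, at the upper face of the cover, 98 mm up. The slot runs through the 4 mm cover: 41 mm long along the machine's y, 16 mm wide along its x. Its ends stop the 4 mm blade 18.5 mm from the centre. One stroke turns the wheel one tooth; for the next, lift the tip to 7 mm below the cover's face, go back to the centre and put it in again. Axes as the machine's.
- wheel_centre (a point): Centre of the star wheel, 40 mm straight below the slot's centre, axis along the machine's x. 8 teeth, 4 mm thick, round tips, 12 mm wide along x; outer radius 29, hub radius 13 mm. At rest a gap between two teeth faces straight up to the slot's centre. A tooth left half-way, straight up, stops the blade 11 mm below the cover; the gap beside it is 7 to 10 mm to the side. Axes as the machine's.
- wheel_top (a point): Top of the tooth circle, 11 mm below the slot's centre. A spring plunger holds the wheel in rest positions one tooth (45 deg) apart. A blade tip 20 to 22 mm below the cover's face, pushed from the centre along the slot, meets a tooth after 3 to 4 mm; 3 to 7 N push it on; 15 to 17 mm from the centre the wheel snaps to the next rest. Let go earlier, it falls back. Axes as the machine's.
- scraper_edge (a point): Middle of the edge of the steel scraper bar (160 mm wide) between adjuster case and drum, 78 mm up. The wheel's spindle moves it 2 mm per tooth: top of the wheel pushed to the right (machine's -y), it goes toward the drum (+x); to the left, away. It starts 2 to 7 mm off. It meets the drum about 0.3 tooth past a rest position: the wheel then stops hard, well short of snapping over.
- drum_face (a point): The point of the drum's surface (drum radius 40 mm, axis along the machine's y) that the middle of the scraper edge comes up against, 78 mm above the worktop; axes as the machine's. The gap is the distance from the scraper edge to this point along x.
- drum: The steel drum with its crank, fixed; origin in the middle of its axis.
- adjuster_spoon: Adjusting spoon, loose, about 120 g, 130 mm long, upright in its block. Origin at the blade's tip, z up to the handle's end. Steel blade 12 mm wide (its x), 4 mm thick (its y), z = 0 to 45 mm; collar 30 x 22 mm, z = 45 to 50 mm; red handle 24 mm (x) by 16 mm (y), z = 50 to 130 mm. Grip the handle across its 16 mm; the blade's thickness goes along the slot, its width across.
- tool_block: Wooden block, fixed, 76 x 66 mm, 54 mm high; upright socket in the middle of its top, 17 mm along its x, 9 mm along its y, 50 mm deep. Origin under its centre. The spoon stands in it with its x along the block's x (either way round), collar resting on the block's top, tip 9 mm above the worktop.
- pepper_shaker: Steel pepper shaker, 58 mm wide, 95 mm high; leave alone.
- bench_scraper: Bench scraper with a wooden handle, 136 x 120 mm, lying flat; leave alone.
- sauce_dish: Small white sauce dish, 67 mm; leave alone.
- spice_jar: Spice jar, 47 mm wide, 98 mm high; leave alone.
- chili_oil_jar: Jar with a green lid, 68 mm wide, 84 mm high; leave alone.

How it is judged (in metres and radians):
On the way, in this order (a step that is already met when the one before it is completed fails the run):
1. the spoon is out of its block (z of adjuster_spoon in the frame of tool_block above 0.06 m), for 0.1 s.
2. the scraper has been brought up hard against the drum by the spoon (x of scraper_edge in the frame of drum_face above -0.0002 m and contact force between adjuster_spoon and dough_roller above 3 N), for 0.1 s.
3. the wheel has been turned back one tooth: scraper edge 1.7 to 3.3 mm from the drum (x of scraper_edge in the frame of drum_face between -0.0033 and -0.0017 m), for 0.2 s.
At the end, for the whole second after the job is handed in: The scraper edge is 1.7 to 3.3 mm from the drum (one tooth back from where it stopped), and the spoon stands still and upright in its block (tip within 12 mm of the block's centre, sunk to within 4 mm of its collar resting on the top, tilted less than 0.15 rad) (all of step 3 and z of adjuster_spoon in the frame of tool_block below 0.013 m and horizontal distance between adjuster_spoon and tool_block below 0.012 m and angle between adjuster_spoon's own z axis and vertical below 0.15 rad and linear speed of adjuster_spoon below 0.02 m/s); the robot touches nothing.
It fails at once if the spoon presses on the machine with more than 22 N (contact force between adjuster_spoon and dough_roller above 22 N).
It fails at once if the fingers or arm touch the machine (contact force between any of the fingers, the arm and dough_roller above 2 N or contact force between any of the fingers, the arm and drum above 2 N).
It fails at once if another thing on the worktop is moved by more than 3 cm (distance of any of pepper_shaker, bench_scraper, sauce_dish, spice_jar, chili_oil_jar from where it was at the start of the episode above 0.03 m).
It also fails if it takes over 67 s, if anything falls off the work surface, if the arm or the gripper's body presses on something with over 40 N, if the wrist force passes 120 N, or if a joint passes its speed limit or range.

ROBOT

A 6-joint arm with a two-finger parallel gripper is mounted at the origin on a cart in front of the work surface, level with it; the furniture and walls round the work are solid. World frame = base frame: x ahead of the robot, y to its left, z up, the work surface at z = 0. Lengths are in mm, angles in degrees, forces in N, time in s.
With the tool pointing down it reaches from about 350 to 850 mm from the base axis. Payload 8.1 kg.
Tool frame: the origin (TCP) lies between the finger pads; the fingertips stand 11 mm ahead of it and the grasp point (between the pads) lies 8 mm behind it; z points along the fingers, y is the line along which they close (so a half turn about z gives the same grasp; the last joint's range is limited). The gripper opens to 85 mm and grips with 20 to 120 N. Pads are 22 mm wide; open, the fingers measure 114 mm over their backs; the gripper's body (76 mm by 85 mm) begins 54 mm behind the grasp point. The pads swing forward as they close: fully open they stand 13 mm farther back than shut.
Start: joints at [-77.2, 7.471, 85.268, -0, 87.261, -4.893], TCP at [182.37, -571.618, 242.292] pointing down, gripper open.
Joint ranges: [-169.43, 169.43], [-51.17, 129.36], [1.28, 143.12], [-76.62, 256.62], [0, 156.53], [-152.29, 152.29]. Speed limits (degrees/s): [136.94, 136.94, 159.86, 180, 180, 180].

INTERFACE

Orientations are given as [roll, pitch, yaw] about the fixed x, y, z axes, in that order (R = Rz(yaw) Ry(pitch) Rx(roll)).
In Python, from bench import r, snapshot, get_calibration gives the robot as it stands.
- The arm moves only by the tool step_arm, never from a script. Its argument "rows" is a list of rows, each a list of 2 entries, a list of its own where there are three numbers: the shift along the tool's x, y, z in mm, then the turn about the tool's z in degrees. In form: [[[tx, ty, tz], yaw], ...]. A call has 1 to 12 rows; each row is the pose to reach, as a shift and turn from the pose commanded when the call began, along the tool's axes at that moment; what a row does not reach only later rows make up. A row lasts 1/10 s, in which the tool goes at most 50 mm and 8.59 degrees, less where a joint would pass 70% of its speed; a pose out of reach is approached as far as the arm can. A call with a gripper value outside its range is refused whole. "fingers" is the opening, from 0 (shut) to 1 (fully open), set as the call begins (left out, the last holds). The fingers move at their own pace and stop on an object; "squeeze" is the grip in N (left out, the last holds). Time passes only in rows, so rows that repeat a pose let the fingers close. It gives the time, the measured TCP pose, the force, the opening and the grip force at its end, in the units of the state.
- r.sense(): the state, without advancing time (a new reading comes with each control period).
- snapshot(name): name is "scene" or "top" or "wrist"; returns the picture (400x640x3 uint8, blue, green, red); there is no depth.
- get_calibration(name): a dict with "fovy" (degrees; the focal length in pixels is half the picture's height over the tangent of half this angle, whatever the lens; pixels are square), "cx", "cy" (the principal point, pixels), "dist" ([k1, k2, p1, p2, k3] as OpenCV has them; the pictures are not rectified), "eye" and "orientation" of the camera in the world. Camera axes: x right, y up, looking along -z (the intrinsics and any distortion apply to the point x, -y, -z); pixel columns grow to the right and rows downward; lengths in mm; the calibration is good to about 2 mm. A picture is of the moment at which its call begins: read the wrist's pose just before it. get_calibration takes no time and is no camera call; for the wrist camera it gives the pose at the moment of the call.
- r.hand_in(): hands the job in; it is judged then, once.
The state is a dict: "time": time; "joint_pos": joint angles; "qd": joint speeds; "joint_efforts": joint torques, N m; "tool_pos": TCP position; "tcp_rot": TCP orientation; "ft_force": force on the tool from outside, world axes, zero at the start; "wrist_torque": the same for the moment, N m; "finger_gap": finger opening in mm; "grip_force": force on a finger pad.
Only numpy, scipy, OpenCV 4.12 (cv2) and the standard library are available. Lean on these libraries where they do the work, as an engineer would, in place of code of your own. Each camera call takes 0.05 s, during which the arm holds its last target. There are 200 camera calls.

## Working session

There is one attempt and no reset: what is moved stays moved. The work goes in short steps, Python scripts to look and compute and a tool call to move; the robot and the scene stay as the last step left them, time stands still between calls to the robot, and variables do not carry over. Pictures are saved under pics/ and viewed, at most 10 in all, crops included, and the job is handed in when it is done.

Besides the shell and the picture viewer there is one more tool, called after ">>>" as name(argument=value, ...) on one line, values as JSON. step_arm: Moves the arm, as the interface text tells. Its arguments: {"type":"object","properties":{"rows":{"type":"array"},"fingers":{"type":"number"},"squeeze":{"type":"number"}},"required":["rows"]}

```bash
mkdir -p pics
python3 - <<'E'
from bench import r, snapshot, get_calibration
import cv2
for n in("scene","top"):
    cv2.imwrite(f"pics/{n}0.png",snapshot(n)); print(n,get_calibration(n))
s=r.sense();print({k:s[k] for k in("time","tool_pos","tcp_rot","finger_gap","ft_force")})
E
```

```text
scene {'fovy': 51.408166495154546, 'cx': 318.8346825458556, 'cy': 203.66516035769703, 'dist': array([0.01644261, 0.        , 0.        , 0.        , 0.        ]), 'eye': array([-434.23839222,  561.49005247,  604.25284391]), 'orientation': array([  66.74308497,   -0.64382124, -123.54749289])}
top {'fovy': 55.03767905245934, 'cx': 321.1399143211416, 'cy': 201.53064147652472, 'dist': array([-0.03833756,  0.        ,  0.        ,  0.        ,  0.        ]), 'eye': array([ 390.74832101,  -64.12641661, 1470.52536338]), 'orientation': array([ 6.80357039e+00, -2.97210940e-02, -8.98984739e+01])}
{'time': 0.1, 'tool_pos': array([ 182.28069679, -571.14401958,  241.33645444]), 'tcp_rot': array([-1.79904219e+02, -9.57475881e-03,  1.76955365e+01]), 'finger_gap': 85.48308002721228, 'ft_force': array([-0.75415523, -0.05488752,  0.74899348])}
```

View pics/top0.png

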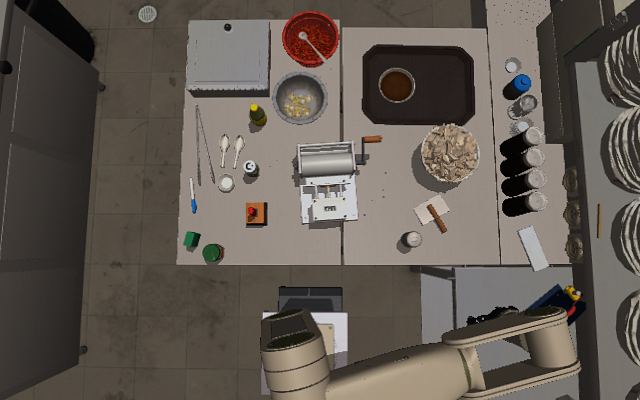

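View pics/scene0.png

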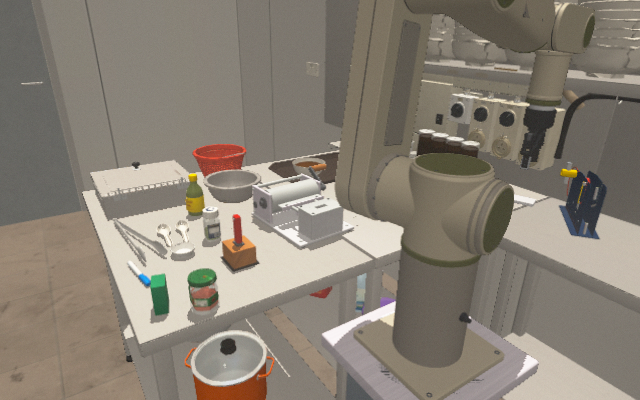

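Top view: machine at about (328,185), slot near (330,208), and the block with the red spoon at (256,213). Next, an enlarged crop of this area.

```bash
cat > h.py <<'E'
import numpy as np, cv2
from scipy.spatial.transform import Rotation as R
from bench import r, snapshot, get_calibration
def KD(c):
    f=200/np.tan(np.radians(c["fovy"])/2)
    return np.array([[f,0,c["cx"]],[0,f,c["cy"]],[0,0,1]]),np.array(c["dist"])
def Rc(c): return R.from_euler("xyz",c["orientation"],degrees=True).as_matrix()@np.diag([1,-1,-1])
def p2w(c,uv,z):
    K,D=KD(c); n=cv2.undistortPoints(np.array([[uv]],float),K,D)[0,0]
    d=Rc(c)@[n[0],n[1],1]; return c["eye"]+d*(z-c["eye"][2])/d[2]
def w2p(c,P):
    K,D=KD(c); M=Rc(c).T; return cv2.projectPoints(np.atleast_2d(P).astype(float),cv2.Rodrigues(M)[0],-M@c["eye"],K,D)[0][:,0]
E
python3 - <<'E'
from h import *
c=get_calibration("top")
im=cv2.imread("pics/top0.png")
cr=im[125:235,235:385]
cv2.imwrite("pics/top0c.png",cv2.resize(cr,None,fx=5.3,fy=5.3,interpolation=cv2.INTER_CUBIC))
print(p2w(c,(256,214),54),p2w(c,(330,208),98),p2w(c,(252,211),120))
E
```

```text
[512.77168025 176.74261877  54.        ] [531.14501902 -96.4293805   98.        ] [517.6987498  179.92678426 120.        ]
```

View pics/top0c.png

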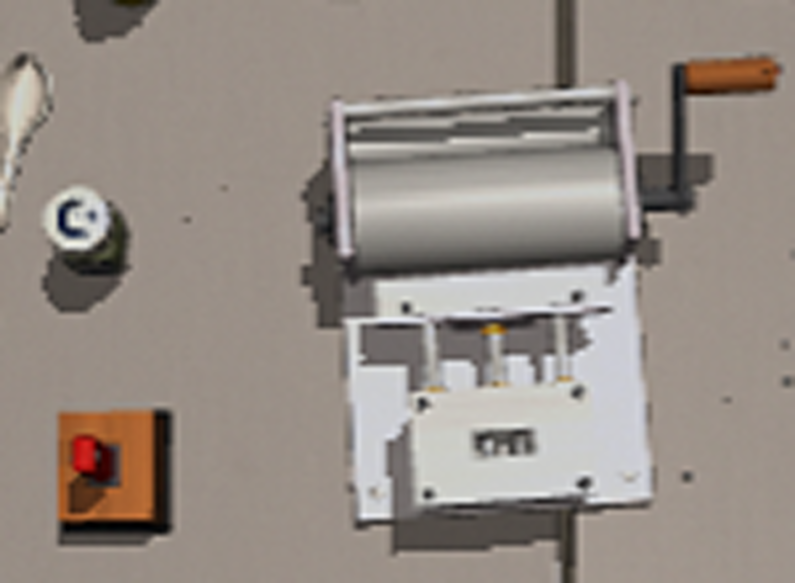

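Slot at crop (505,443), i.e. pixel (330.3,208.6). Machine yaw is about +4.5°. The block is aligned with its 76 mm side along world x, and the spoon's red handle stands in it. I'll go over the machine first and look with the wrist camera.

```bash
cat >> h.py <<'E'
def shift(P,yaw,P0=None,rot0=None):
    s=r.sense(); P0=s["tool_pos"] if P0 is None else P0; rot0=s["tcp_rot"] if rot0 is None else rot0
    d=R.from_euler("xyz",rot0,degrees=True).inv().apply(np.array(P,float)-P0)
    return np.round(d,1), round((rot0[2]-yaw+180)%360-180,2)
E
python3 - <<'E'
from h import *
c=get_calibration("top"); print(p2w(c,(330.3,208.6),98), p2w(c,(235+106.5/5.3,125+466/5.3),54))
w=get_calibration("wrist");s=r.sense()
print(w,"rel",R.from_euler("xyz",s["tcp_rot"],degrees=True).inv().apply(w["eye"]-s["tool_pos"]),(Rc(w)@[0,0,1]))
print(shift((470,-95,300),4.7))
E
```

```text
[528.98019005 -97.50530613  98.        ] [516.76381106 180.19302389  54.        ]
{'fovy': 61.97102654399929, 'cx': 316.98333031259125, 'cy': 197.95023297309632, 'dist': array([-0.0120751,  0.       ,  0.       ,  0.       ,  0.       ]), 'eye': array([ 259.32257621, -546.81635785,  373.81958959]), 'orientation': array([-18.29223629,   0.07606632, -72.28283822])} rel [ 8.08134017e+01  1.95104922e-02 -1.32469850e+02] [-0.29936096 -0.0943138  -0.94946718]
(array([ 418.8, -366.3,  -58. ]), np.float64(13.0))
```

```bash
python3 -c "
from h import *
print(shift((485,-97,225),4.7))"
```

```text
(array([ 432.5, -359.7,   17. ]), np.float64(13.0))
```

>>> step_arm(rows=[[[432,-360,17],13],[[432,-360,17],13],[[432,-360,17],13],[[432,-360,17],13],[[432,-360,17],13],[[432,-360,17],13],[[432,-360,17],13],[[432,-360,17],13],[[432,-360,17],13],[[432,-360,17],13],[[432,-360,17],13],[[432,-360,17],13]])

```text
time: 1.3
tool_pos: [485.9, -93.1, 224.7]
tcp_rot: [-179.9, 0.0, 4.9]
ft_force: [-0.6, -0.1, 0.4]
finger_gap: 85.9
grip_force: 0.0
```

>>> step_arm(rows=[[[0,0,0],0],[[0,0,0],0],[[0,0,0],0]])

```text
time: 1.6
tool_pos: [483.9, -98.7, 225.2]
tcp_rot: [180.0, 0.0, 4.6]
ft_force: [-0.2, -0.4, 0.4]
finger_gap: 85.6
grip_force: 0.0
```

Run:
```python
from h import *
import json
c=get_calibration("wrist"); im=snapshot("wrist"); cv2.imwrite("pics/w1.png",im)
json.dump({k:np.array(v).tolist() for k,v in c.items()},open("w1.json","w"))
s=r.sense();print(s["time"],s["tool_pos"],s["tcp_rot"],s["ft_force"],w2p(c,[529,-97.5,98]))
```

```text
1.65 [483.93106999 -98.77919699 225.26454714] [1.79982532e+02 1.52357785e-02 4.57392303e+00] [-0.20902968 -0.06065367  0.66910125] [[319.96516129 136.46402838]]
```

View pics/w1.png

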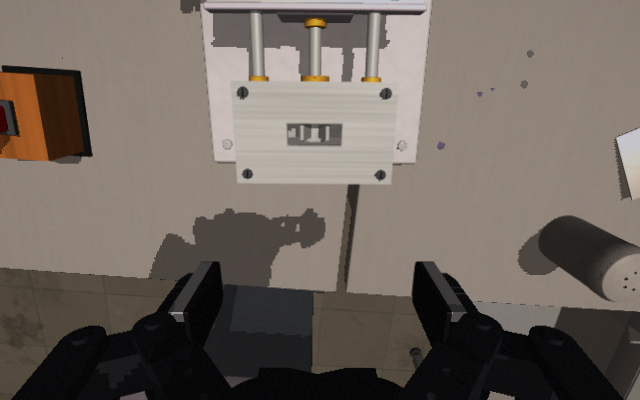

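Cover spans about (232,83)–(397,81)–(391,184)–(238,185), with the slot at (288–342, 123–146) and screws at (242,92), (386,93), (380,175) and (247,174). The block is at the far left. Now the refined slot centre and yaw.

Run:
```python
from h import *
import json
c={k:np.array(v) for k,v in json.load(open("w1.json")).items()}
im=cv2.imread("pics/w1.png"); g=cv2.cvtColor(im,6)
for t in (130,150,170):
    m=np.zeros_like(g);m[116:154,278:352]=(g[116:154,278:352]<t)*255
    m=cv2.morphologyEx(m,cv2.MORPH_CLOSE,np.ones((15,15)))
    q=cv2.findContours(m,0,1)[0]; q=max(q,key=cv2.contourArea)
    rr=cv2.minAreaRect(q); w=np.array([p2w(c,p,98)[:2] for p in cv2.boxPoints(rr)])
    x,y,ww,hh=cv2.boundingRect(q); print(t,(x,y,ww,hh),cv2.minAreaRect(w.astype(np.float32)))
m=((g>165)*255).astype(np.uint8)
S=[p2w(c,p,98) for p in((242,92),(386,93),(380,175),(247,174))]
print(np.round(S,1),np.mean(S,0))
C=[p2w(c,p,98) for p in((232,83),(397,81),(391,184),(238,185))]
print(np.round(C,1),np.mean(C,0))
for P in(S,C):
  d=np.array(P); a=d[0]-d[1]+d[3]-d[2]; b=d[0]-d[3]+d[1]-d[2]
  print(np.degrees(np.arctan2(-a[0],a[1])),np.degrees(np.arctan2(b[1],b[0])))
print(shift((475,180,240),0,(485,-97,225),(180,0,4.7)),shift((475,180,240),0))
```

```text
130 (287, 123, 55, 23) ((530.4310913085938, -92.7345199584961), (16.847585678100586, 42.138484954833984), 4.616394519805908)
150 (287, 123, 56, 23) ((530.462646484375, -93.12345886230469), (16.847688674926758, 42.91897201538086), 4.61670446395874)
170 (286, 122, 57, 31) ((528.2382202148438, -92.92471313476562), (22.313785552978516, 44.5230827331543), 3.136289358139038)
[[ 557.1  -36.9   98. ]
 [ 565.  -143.8   98. ]
 [ 502.3 -148.1   98. ]
 [ 494.5  -41.6   98. ]] [529.73164211 -92.63687374  98.        ]
[[ 562.9  -29.5   98. ]
 [ 574.1 -150.7   98. ]
 [ 495.5 -158.1   98. ]
 [ 484.7  -34.5   98. ]] [529.31084878 -93.1941704   98.        ]
4.205083823521994 4.100601161593282
5.139499850030649 4.508101534421982
(array([  12.7, -276.9,  -15. ]), 4.7) (array([  13.3, -278.6,  -14.8]), np.float64(4.57))
```

>>> step_arm(rows=[[[13,-277,-15],4.6],[[13,-277,-15],4.6],[[13,-277,-15],4.6],[[13,-277,-15],4.6],[[13,-277,-15],4.6],[[13,-277,-15],4.6],[[13,-277,-15],4.6],[[13,-277,-15],4.6],[[13,-277,-15],4.6],[[13,-277,-15],4.6],[[13,-277,-15],4.6]])

```text
time: 2.75
tool_pos: [475.1, 178.6, 240.3]
tcp_rot: [180.0, -0.0, -0.0]
ft_force: [0.2, 0.2, -0.0]
finger_gap: 85.4
grip_force: 0.0
```

Run:
```python
from h import *
import json
c=get_calibration("wrist"); im=snapshot("wrist"); cv2.imwrite("pics/w2.png",im)
json.dump({k:np.array(v).tolist() for k,v in c.items()},open("w2.json","w"))
s=r.sense();print(s["time"],s["tool_pos"],s["tcp_rot"],s["qd"].round(2),w2p(c,[[517,180,54],[517,180,139]]),c["eye"])
```

```text
2.8 [475.02590821 178.80810819 240.28727978] [ 1.79997257e+02  1.05783993e-04 -2.36149025e-03] [ 0.46  0.11 -0.1  -0.11 -0.09  0.08] [[315.34972424 131.2011278 ]
 [314.82694442 146.11873024]] [555.89207679 178.56504395 372.7512462 ]
```

View pics/w2.png

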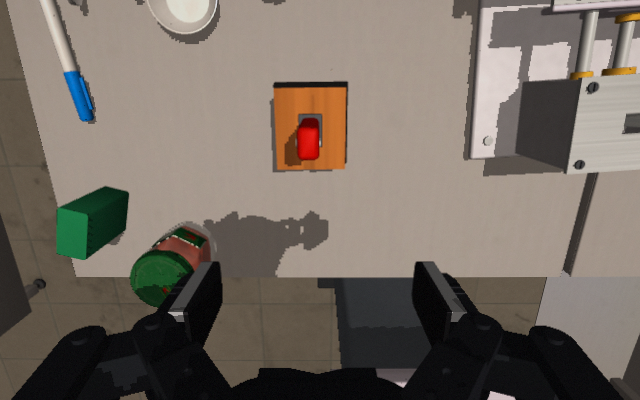

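The block spans about (274,87)–(347,168), with the red handle at (298–319, 118–160). The machine is at the right, with the slot partly in view. Measuring both.

Run:
```python
from h import *
import json
c={k:np.array(v) for k,v in json.load(open("w2.json")).items()}
im=cv2.imread("pics/w2.png"); hsv=cv2.cvtColor(im,cv2.COLOR_BGR2HSV)
sub=np.zeros(im.shape[:2],np.uint8)
b=cv2.inRange(hsv,(3,90,60),(25,255,255)); b[:, :260]=0;b[:,360:]=0;b[:70]=0;b[180:]=0
rd=cv2.inRange(hsv,(0,200,60),(3,255,255))|cv2.inRange(hsv,(174,150,60),(180,255,255)); rd[:, :285]=0;rd[:,335:]=0;rd[:100]=0;rd[180:]=0
bb=b|rd; k=np.ones((5,5),np.uint8)
bb=cv2.morphologyEx(cv2.morphologyEx(bb,cv2.MORPH_OPEN,k),cv2.MORPH_CLOSE,np.ones((35,35)))
rc=cv2.minAreaRect(max(cv2.findContours(bb,0,1)[0],key=cv2.contourArea)); print(rc)
w=np.array([p2w(c,p,54)[:2] for p in cv2.boxPoints(rc)],np.float32); print("block",cv2.minAreaRect(w))
ys,xs=np.where(rd>0); print("red bbox",xs.min(),xs.max(),ys.min(),ys.max())
for v in range(ys.min(),ys.max()+1,4):
    q=np.where(rd[v]>0)[0]; print(v,q.min(),q.max(),im[v,(q.min()+q.max())//2])
for cy in np.arange(517,518): print(w2p(c,[[505,172,139],[529,172,139],[505,188,139],[529,188,139]]).round(1))
```

```text
((310.0, 128.0), (82.0, 72.0), 90.0)
block ((518.5747680664062, 185.29510498046875), (70.56657409667969, 76.36713409423828), 89.99695587158203)
red bbox 297 318 118 159
118 308 313 [12 14 82]
122 302 317 [ 2  2 83]
126 299 318 [ 2  4 95]
130 298 318 [ 10  17 203]
134 297 318 [ 19  26 221]
138 297 318 [ 18  27 221]
142 298 318 [ 20  27 222]
146 298 318 [ 18  24 219]
150 298 318 [  7  18 212]
154 298 318 [  0  13 207]
158 300 315 [  0   4 154]
[[326.1 162.9]
 [326.4 128.8]
 [303.7 162.9]
 [303.2 128.8]]
```

>>> step_arm(rows=[[[43,-5,0],0],[[43,-5,40],0],[[43,-5,80],0],[[43,-5,80],0],[[43,-5,80],0],[[43,-5,80],0]])

```text
time: 3.4
tool_pos: [519.2, 185.0, 163.1]
tcp_rot: [-180.0, -0.2, 0.1]
ft_force: [0.8, -0.2, 1.8]
finger_gap: 85.6
grip_force: 0.0
```

Run:
```python
from h import *
import json
c=get_calibration("wrist"); im=snapshot("wrist"); cv2.imwrite("pics/w3.png",im)
s=r.sense();print(s["time"],s["tool_pos"],s["tcp_rot"][2],s["qd"].round(2),w2p(c,[[506,177,139],[530,177,139],[506,193,139],[530,193,139]]).round(1))
hsv=cv2.cvtColor(im,cv2.COLOR_BGR2HSV)
rd=cv2.inRange(hsv,(0,200,60),(3,255,255))|cv2.inRange(hsv,(174,150,60),(180,255,255))
q=max(cv2.findContours(rd,0,1)[0],key=cv2.contourArea);print(cv2.boundingRect(q),cv2.minAreaRect(q))
```

```text
3.45 [519.43818762 185.19092868 163.43984461] 0.08561076644070574 [ 0.06 -0.23  0.1   0.   -0.3   0.09] [[331.9 273.1]
 [332.6 231.9]
 [302.  273. ]
 [301.4 231.8]]
(302, 190, 30, 80) ((316.5, 229.5), (79.0, 29.0), 90.0)
```

View pics/w3.png

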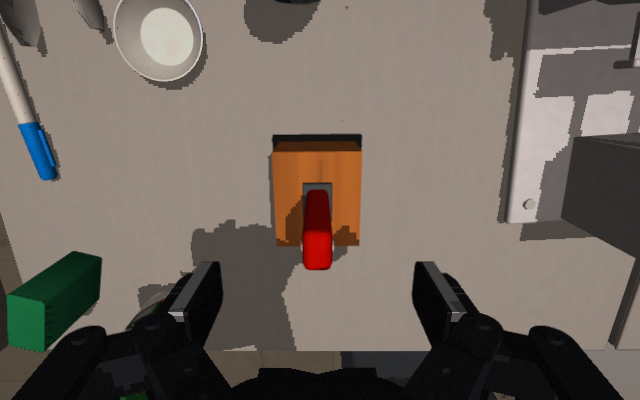

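Handle top is at cols 302–332, bottom edge row 270, centred between the pads. Descend and grip.

>>> step_arm(rows=[[[0,0,35],0],[[0,0,65],0],[[0,0,75],0],[[0,0,75],0],[[0,0,75],0]])

```text
time: 3.95
tool_pos: [519.1, 185.2, 87.5]
tcp_rot: [-180.0, -0.2, 0.1]
ft_force: [1.2, 0.5, 0.0]
finger_gap: 85.3
grip_force: 0.0
```

>>> step_arm(rows=[[[0,0,0],0],[[0,0,0],0],[[0,0,0],0],[[0,0,0],0],[[0,0,0],0],[[0,0,0],0],[[0,0,0],0]], fingers=0, squeeze=100)

```text
time: 4.65
tool_pos: [518.1, 184.9, 85.7]
tcp_rot: [-180.0, -0.0, 0.1]
ft_force: [-0.1, 0.5, 3.7]
finger_gap: 14.9
grip_force: 97.6
```

>>> step_arm(rows=[[[0,0,-10],0],[[0,0,-30],0],[[0,0,-60],0],[[0,0,-100],0],[[0,0,-130],0],[[0,0,-140],0],[[0,0,-140],0],[[0,0,-140],0],[[0,0,-140],0]])

```text
time: 5.55
tool_pos: [516.5, 184.5, 222.7]
tcp_rot: [179.9, 0.2, 0.1]
ft_force: [-0.1, 0.2, -0.8]
finger_gap: 15.1
grip_force: 97.3
```

Run:
```python
from h import *
s=r.sense();P=s["tool_pos"];print(s["time"],P,s["tcp_rot"],s["ft_force"],s["finger_gap"])
print(shift((530,-93,P[2]),4.6))
```

```text
5.55 [516.54984971 184.51732701 222.68857992] [1.79942126e+02 2.28840592e-01 9.16547710e-02] [-0.06615003  0.18502889 -0.84160968] 15.07415577162086
(array([1.300e+01, 2.775e+02, 2.000e-01]), np.float64(-4.51))
```

>>> step_arm(rows=[[[1,20,0],-0.5],[[3,60,0],-1],[[5,105,0],-2],[[7,150,0],-2.5],[[9,195,0],-3],[[11,235,0],-4],[[12,262,0],-4.5],[[13,274,0],-4.5],[[13,278,0],-4.5],[[13,278,0],-4.5],[[13,278,0],-4.5],[[13,278,0],-4.5]])

```text
time: 6.75
tool_pos: [531.3, -91.8, 225.2]
tcp_rot: [-180.0, 0.0, 4.7]
ft_force: [0.3, -0.6, -1.7]
finger_gap: 15.0
grip_force: 97.7
```

>>> step_arm(rows=[[[0,0,20],0],[[0,0,30],0],[[0,0,30],0],[[0,0,30],0],[[0,0,30],0]])

```text
time: 7.25
tool_pos: [531.7, -93.1, 196.2]
tcp_rot: [180.0, -0.1, 4.6]
ft_force: [-0.6, -0.5, -0.8]
finger_gap: 15.2
grip_force: 97.6
```

Run:
```python
from h import *
import json
for n in ("wrist","scene"):
    c=get_calibration(n); im=snapshot(n); cv2.imwrite(f"pics/{n}4.png",im)
    json.dump({k:np.array(v).tolist() for k,v in c.items()},open(n+"4.json","w"))
    if n=="scene": continue
    s=r.sense();P=s["tool_pos"];print(s["time"],P,s["tcp_rot"],s["ft_force"],s["qd"].round(2))
    print(w2p(c,[P-[0,0,77],[530.4,-92.9,98]]))
a=cv2.imread("pics/wrist4.png");b=cv2.imread("pics/scene4.png")
u,v=w2p(get_calibration("scene"),[530,-93,110])[0].astype(int); print(u,v)
b=cv2.resize(b[v-50:v+50,u-65:u+65],(780,600),interpolation=cv2.INTER_CUBIC)
cv2.imwrite("pics/sc4.png",b)
cv2.imwrite("pics/wc4.png",cv2.resize(a[130:330,190:450],(780,600),interpolation=cv2.INTER_CUBIC))
```

```text
7.3 [531.76292174 -93.18287691 196.25474539] [ 1.79973788e+02 -7.44890950e-02  4.59762919e+00] [-0.86510468 -0.21835276 -1.89431114] [-0.14 -0.08  0.09  0.01 -0.16 -0.05]
[[316.95489518 214.35129686]
 [316.40617997 205.64792565]]
321 201
```

View pics/wc4.png

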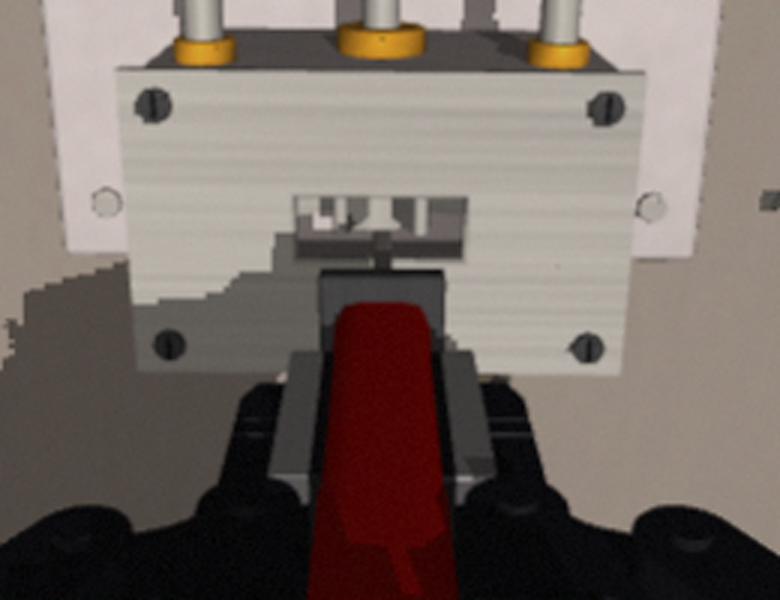

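View pics/sc4.png

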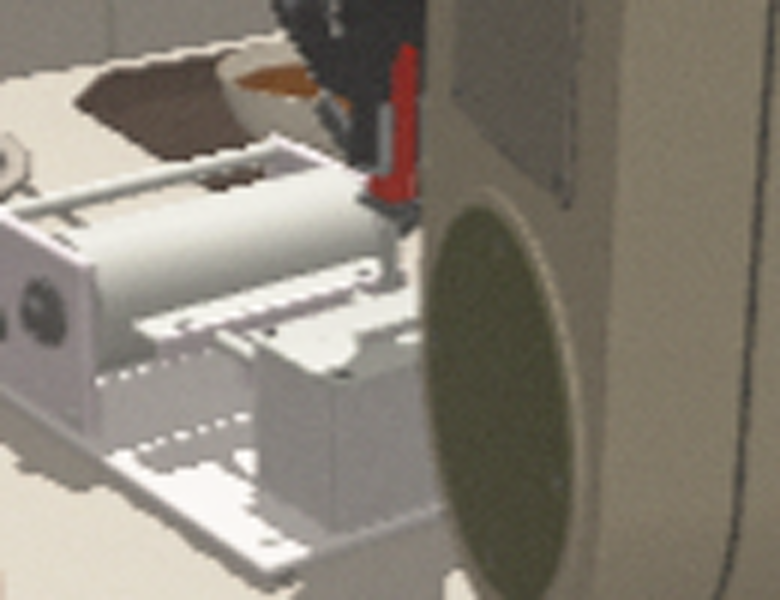

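The blade (crop cols 372–390, tip row ~232) is centred on the slot (crop 293–467, 196–260). The spoon sits about 1 mm too far in +x. Correct that and enter gently.

>>> step_arm(rows=[[[-1,0,8],0],[[-1,0,16],0],[[-1,0,19],0],[[-1,0,21],0],[[-1,0,23],0],[[-1,0,25],0],[[-1,0,25],0]])

```text
time: 8.05
tool_pos: [530.2, -93.2, 170.1]
tcp_rot: [-180.0, 0.0, 4.6]
ft_force: [-0.1, 0.5, -0.7]
finger_gap: 15.0
grip_force: 97.6
```

>>> step_arm(rows=[[[0,0,2],0],[[0,0,4],0],[[0,0,6],0],[[0,0,6],0]])

```text
time: 8.45
tool_pos: [530.1, -93.1, 163.9]
tcp_rot: [-180.0, 0.0, 4.6]
ft_force: [0.5, 0.4, -2.1]
finger_gap: 14.6
grip_force: 97.6
```

>>> step_arm(rows=[[[0,0,3],0],[[0,0,6],0],[[0,0,8],0],[[0,0,10],0],[[0,0,10],0]])

```text
time: 8.95
tool_pos: [530.0, -93.1, 153.8]
tcp_rot: [-180.0, 0.0, 4.6]
ft_force: [0.4, 0.2, -1.3]
finger_gap: 15.1
grip_force: 97.6
```

>>> step_arm(rows=[[[0,2,0],0],[[0,4,0],0],[[0,5,0],0],[[0,6,0],0],[[0,7,0],0],[[0,8,0],0],[[0,9,0],0],[[0,9,0],0]])

```text
time: 9.75
tool_pos: [531.0, -102.3, 154.3]
tcp_rot: [-180.0, 0.0, 4.6]
ft_force: [0.0, 3.3, -1.1]
finger_gap: 14.5
grip_force: 97.4
```

>>> step_arm(rows=[[[0,1,0],0],[[0,2,0],0],[[0,3,0],0],[[0,4,0],0],[[0,5,0],0],[[0,5,0],0]])

```text
time: 10.35
tool_pos: [531.5, -107.9, 154.5]
tcp_rot: [179.9, -0.0, 4.6]
ft_force: [-0.2, 0.3, -0.8]
finger_gap: 14.6
grip_force: 97.6
```

>>> step_arm(rows=[[[0,1,0],0],[[0,2,0],0],[[0,2.5,0],0],[[0,2.5,0],0]])

```text
time: 10.75
tool_pos: [531.6, -109.9, 154.3]
tcp_rot: [180.0, 0.0, 4.6]
ft_force: [0.5, -0.4, -0.7]
finger_gap: 15.3
grip_force: 97.6
```

>>> step_arm(rows=[[[0,0,-7],0],[[0,0,-14],0],[[0,0,-14],0],[[0,-8,-14],0],[[0,-16.5,-14],0],[[0,-16.5,-14],0],[[0,-16.5,-10],0],[[0,-16.5,-6],0],[[0,-16.5,-3],0],[[0,-16.5,0],0],[[0,-16.5,0],0]])

```text
time: 11.85
tool_pos: [529.8, -93.2, 153.5]
tcp_rot: [-180.0, 0.1, 4.6]
ft_force: [-0.7, -0.6, -1.2]
finger_gap: 15.1
grip_force: 97.7
```

>>> step_arm(rows=[[[0,2,0],0],[[0,4,0],0],[[0,5,0],0],[[0,6,0],0],[[0,7,0],0],[[0,7,0],0]])

```text
time: 12.45
tool_pos: [530.8, -100.2, 154.3]
tcp_rot: [-180.0, 0.0, 4.6]
ft_force: [-0.6, 1.6, -1.5]
finger_gap: 15.1
grip_force: 97.6
```

>>> step_arm(rows=[[[0,1,0],0],[[0,2,0],0],[[0,2,0],0]])

```text
time: 12.75
tool_pos: [531.0, -102.3, 154.3]
tcp_rot: [180.0, -0.0, 4.6]
ft_force: [0.1, 2.6, -0.7]
finger_gap: 15.1
grip_force: 97.7
```

>>> step_arm(rows=[[[0,1,0],0],[[0,2,0],0],[[0,2,0],0]])

```text
time: 13.05
tool_pos: [531.2, -104.3, 154.3]
tcp_rot: [180.0, -0.0, 4.6]
ft_force: [-0.5, 3.0, -0.8]
finger_gap: 14.9
grip_force: 97.8
```

Not the hard stop; finish the second stroke.

>>> step_arm(rows=[[[0,1,0],0],[[0,2,0],0],[[0,3,0],0],[[0,4,0],0],[[0,5,0],0],[[0,5.5,0],0],[[0,5.5,0],0]])

```text
time: 13.75
tool_pos: [531.6, -110.0, 154.3]
tcp_rot: [180.0, -0.0, 4.6]
ft_force: [-0.8, -1.1, -1.2]
finger_gap: 15.2
grip_force: 97.8
```

>>> step_arm(rows=[[[0,0,-7],0],[[0,0,-14],0],[[0,0,-14],0],[[0,-8,-14],0],[[0,-16.5,-14],0],[[0,-16.5,-14],0],[[0,-16.5,-10],0],[[0,-16.5,-6],0],[[0,-16.5,-3],0],[[0,-16.5,0],0],[[0,-16.5,0],0]])

```text
time: 14.85
tool_pos: [529.8, -93.3, 153.5]
tcp_rot: [-180.0, 0.1, 4.6]
ft_force: [-0.3, -0.2, -1.7]
finger_gap: 14.7
grip_force: 97.8
```

>>> step_arm(rows=[[[0,2,0],0],[[0,4,0],0],[[0,5,0],0],[[0,6,0],0],[[0,7,0],0],[[0,7,0],0]])

```text
time: 15.45
tool_pos: [530.8, -100.2, 154.3]
tcp_rot: [-180.0, 0.0, 4.6]
ft_force: [-0.2, 2.0, -1.3]
finger_gap: 15.1
grip_force: 97.7
```

>>> step_arm(rows=[[[0,1,0],0],[[0,2,0],0],[[0,2,0],0]])

```text
time: 15.75
tool_pos: [531.0, -102.3, 154.3]
tcp_rot: [180.0, 0.0, 4.6]
ft_force: [-0.4, 3.3, -0.8]
finger_gap: 15.2
grip_force: 97.7
```

>>> step_arm(rows=[[[0,1,0],0],[[0,2,0],0],[[0,2,0],0]])

```text
time: 16.05
tool_pos: [531.1, -103.7, 154.3]
tcp_rot: [-179.9, 0.0, 4.6]
ft_force: [-0.0, 6.0, 0.3]
finger_gap: 14.6
grip_force: 98.2
```

>>> step_arm(rows=[[[0,1,0],0],[[0,2,0],0],[[0,3,0],0],[[0,4,0],0],[[0,5,0],0],[[0,5.5,0],0],[[0,5.5,0],0]])

```text
time: 16.75
tool_pos: [531.3, -105.6, 154.1]
tcp_rot: [-179.6, 0.0, 4.7]
ft_force: [-0.7, 20.2, 4.1]
finger_gap: 14.7
grip_force: 98.8
```

>>> step_arm(rows=[[[0,0,-7],0],[[0,0,-14],0],[[0,0,-14],0],[[0,-8,-14],0],[[0,-16.5,-14],0],[[0,-16.5,-14],0],[[0,-16.5,-10],0],[[0,-16.5,-6],0],[[0,-16.5,-3],0],[[0,-16.5,0],0],[[0,-16.5,0],0]])

```text
time: 17.85
tool_pos: [529.8, -93.2, 153.5]
tcp_rot: [-180.0, 0.1, 4.6]
ft_force: [-0.5, -0.6, -2.1]
finger_gap: 15.0
grip_force: 98.6
```

>>> step_arm(rows=[[[0,2,0],0],[[0,4,0],0],[[0,5,0],0],[[0,6,0],0],[[0,7,0],0],[[0,7,0],0]])

```text
time: 18.45
tool_pos: [530.8, -100.2, 154.3]
tcp_rot: [-180.0, -0.0, 4.6]
ft_force: [-0.1, 2.7, -1.1]
finger_gap: 14.9
grip_force: 98.5
```

The third stroke came up hard, at about 20 N, which is more than I meant to press. I'll confirm the stop gently on this stroke before turning back.

>>> step_arm(rows=[[[0,1,0],0],[[0,2,0],0],[[0,3,0],0],[[0,4,0],0],[[0,4.5,0],0],[[0,4.5,0],0],[[0,4.5,0],0]])

```text
time: 19.15
tool_pos: [531.1, -103.9, 154.3]
tcp_rot: [-179.9, 0.0, 4.6]
ft_force: [0.4, 7.1, -0.0]
finger_gap: 14.7
grip_force: 98.6
```

>>> step_arm(rows=[[[0,0.5,0],0],[[0,1,0],0],[[0,1,0],0],[[0,1,0],0]])

```text
time: 19.55
tool_pos: [531.2, -104.3, 154.3]
tcp_rot: [-179.8, 0.0, 4.6]
ft_force: [-1.2, 10.5, 0.4]
finger_gap: 14.8
grip_force: 98.6
```

>>> step_arm(rows=[[[0,-3,0],0],[[0,-6,0],0],[[0,-9,0],0],[[0,-12.5,0],0],[[0,-12.5,0],0],[[0,-12.5,0],0]])

```text
time: 20.15
tool_pos: [530.3, -93.3, 154.3]
tcp_rot: [180.0, -0.0, 4.6]
ft_force: [0.2, -0.0, -0.7]
finger_gap: 15.1
grip_force: 98.6
```

>>> step_arm(rows=[[[0,-2,0],0],[[0,-4,0],0],[[0,-5,0],0],[[0,-6,0],0],[[0,-7,0],0],[[0,-8,0],0],[[0,-9,0],0],[[0,-9,0],0]])

```text
time: 20.95
tool_pos: [529.6, -84.2, 154.4]
tcp_rot: [180.0, -0.0, 4.6]
ft_force: [-0.4, -2.7, -1.8]
finger_gap: 14.6
grip_force: 98.6
```

>>> step_arm(rows=[[[0,-1,0],0],[[0,-2,0],0],[[0,-3,0],0],[[0,-4,0],0],[[0,-5,0],0],[[0,-5,0],0]])

```text
time: 21.55
tool_pos: [529.0, -78.6, 154.2]
tcp_rot: [-179.9, 0.0, 4.6]
ft_force: [-0.3, -0.3, -1.9]
finger_gap: 14.7
grip_force: 98.8
```

>>> step_arm(rows=[[[0,-1,0],0],[[0,-2,0],0],[[0,-2.5,0],0],[[0,-2.5,0],0]])

```text
time: 21.95
tool_pos: [528.8, -76.4, 154.1]
tcp_rot: [-180.0, 0.0, 4.6]
ft_force: [0.9, -0.7, -1.5]
finger_gap: 14.8
grip_force: 98.7
```

>>> step_arm(rows=[[[0,0,-7],0],[[0,0,-14],0],[[0,0,-14],0],[[0,8,-14],0],[[0,16.5,-14],0],[[0,16.5,-20],0],[[0,16.5,-35],0],[[0,16.5,-55],0],[[0,16.5,-68],0],[[0,16.5,-71],0],[[0,16.5,-71],0],[[0,16.5,-71],0]])

```text
time: 23.15
tool_pos: [529.9, -93.0, 224.5]
tcp_rot: [-180.0, 0.1, 4.6]
ft_force: [0.2, 0.6, -1.4]
finger_gap: 14.8
grip_force: 98.7
```

>>> step_arm(rows=[[[-15,2,0],0],[[-35,2,0],0],[[-46,2,0],0],[[-46,2,0],0],[[-46,2,0],0],[[-46,2,0],0]])

```text
time: 23.75
tool_pos: [485.0, -98.9, 225.3]
tcp_rot: [-180.0, -0.0, 4.6]
ft_force: [0.3, -0.7, -1.2]
finger_gap: 14.7
grip_force: 98.7
```

Run:
```python
from h import *
a=cv2.imread("pics/w1.png"); b=snapshot("wrist"); cv2.imwrite("pics/w5.png",b)
s=r.sense();print(s["time"],s["tool_pos"],s["tcp_rot"])
o=[cv2.resize(i[0:200,200:440],None,fx=1.66,fy=2.9,interpolation=cv2.INTER_CUBIC) for i in(a,b)]
cv2.imwrite("pics/cmp.png",np.hstack(o))
for i in(a,b):
    g=cv2.cvtColor(i,6).astype(int); print(g[0:100:1,340].tolist()); 
print(shift((518.1,184.9,225),0))
```

```text
23.8 [485.03944976 -98.83461261 225.26270258] [-1.79998389e+02 -1.04238410e-02  4.59876066e+00]
[198, 198, 167, 167, 191, 196, 193, 194, 167, 122, 59, 42, 44, 76, 72, 50, 41, 42, 44, 44, 42, 42, 42, 95, 95, 97, 96, 98, 99, 98, 99, 97, 98, 97, 99, 98, 99, 99, 100, 97, 101, 101, 100, 100, 98, 98, 97, 119, 190, 192, 192, 191, 192, 192, 190, 191, 190, 191, 190, 191, 190, 191, 191, 192, 193, 194, 195, 195, 195, 197, 193, 196, 195, 195, 194, 193, 195, 194, 195, 194, 193, 191, 186, 183, 184, 184, 181, 182, 181, 182, 186, 187, 185, 179, 173, 172, 173, 176, 177, 179]
[207, 175, 176, 200, 205, 202, 200, 171, 121, 59, 47, 48, 80, 75, 52, 45, 44, 46, 43, 46, 46, 44, 99, 102, 101, 103, 103, 104, 104, 102, 103, 103, 104, 102, 103, 102, 104, 103, 104, 105, 105, 103, 106, 103, 104, 104, 125, 199, 198, 197, 200, 199, 200, 200, 200, 201, 200, 199, 199, 200, 200, 199, 201, 202, 203, 203, 204, 204, 204, 204, 203, 204, 203, 203, 203, 203, 204, 203, 203, 203, 201, 202, 202, 199, 192, 192, 192, 192, 191, 189, 189, 192, 194, 195, 192, 186, 180, 179, 182, 185]
(array([  55.7, -280.2,    0.3]), np.float64(4.6))
```

View pics/cmp.png

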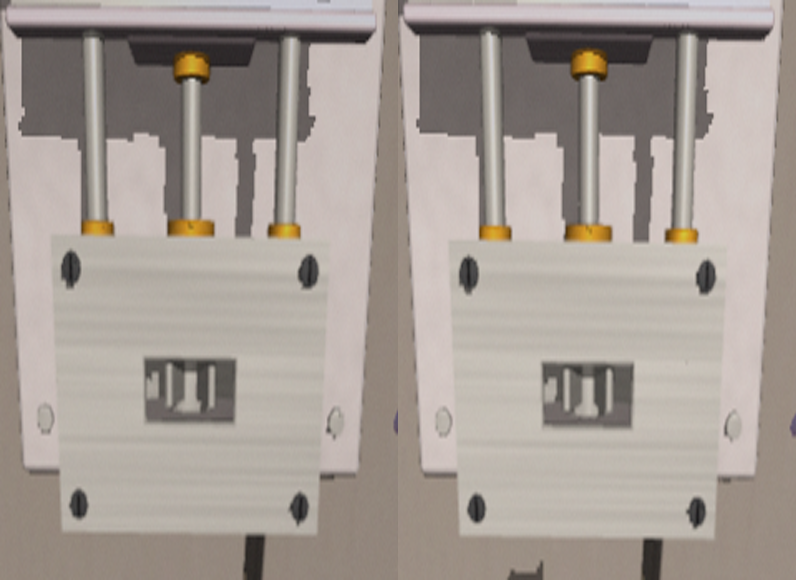

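Left is before, right is after: relative to the cover, the scraper bar has moved about 3 px (roughly 2 mm) toward the drum. That is the net one tooth expected (two forward, one back). The wheel is at rest with a gap at the centre. Return the spoon.

>>> step_arm(rows=[[[4,-20,0],0.5],[[12,-60,0],1],[[21,-105,0],2],[[30,-150,0],3],[[39,-195,0],3.5],[[47,-235,0],4],[[53,-265,0],4.5],[[55.5,-277,0],4.5],[[55.5,-280,0],4.5],[[55.5,-280,0],4.5],[[55.5,-280,0],4.5],[[55.5,-280,0],4.5]])

```text
time: 25.0
tool_pos: [517.6, 183.4, 225.4]
tcp_rot: [180.0, -0.0, 0.0]
ft_force: [-0.2, 0.0, -1.5]
finger_gap: 14.8
grip_force: 98.7
```

>>> step_arm(rows=[[[0,0,30],0],[[0,0,60],0],[[0,0,75],0],[[0,0,75],0],[[0,0,75],0],[[0,0,75],0]])

```text
time: 25.6
tool_pos: [518.7, 184.8, 152.3]
tcp_rot: [-180.0, -0.2, 0.1]
ft_force: [0.3, 0.1, -1.6]
finger_gap: 15.2
grip_force: 98.8
```

```bash
python3 -c "
from h import *
s=r.sense();print(s['time'],s['tool_pos'],s['tcp_rot'],s['qd'].round(2));print(shift((518.1,185,145),0))"
```

```text
25.6 [518.7122875  184.81815911 152.34328296] [-1.79957502e+02 -1.65573437e-01  7.89021245e-02] [ 0.19 -0.23 -0.21  0.05 -0.23  0.04]
(array([-0.6, -0.2,  7.3]), np.float64(0.08))
```

>>> step_arm(rows=[[[-0.5,0,8],0],[[-0.5,0,16],0],[[-0.5,0,20],0],[[-0.5,0,24],0],[[-0.5,0,27],0],[[-0.5,0,30],0],[[-0.5,0,30],0]])

```text
time: 26.3
tool_pos: [516.7, 184.6, 119.8]
tcp_rot: [180.0, 0.0, 0.1]
ft_force: [-0.6, -0.2, -1.7]
finger_gap: 14.8
grip_force: 98.8
```

>>> step_arm(rows=[[[0,0,6],0],[[0,0,12],0],[[0,0,18],0],[[0,0,24],0],[[0,0,29],0],[[0,0,32],0],[[0,0,34],0],[[0,0,34],0],[[0,0,34],0]])

```text
time: 27.2
tool_pos: [517.2, 184.7, 86.5]
tcp_rot: [-180.0, -0.0, 0.1]
ft_force: [-0.0, 0.1, -1.4]
finger_gap: 15.0
grip_force: 99.1
```

>>> step_arm(rows=[[[0,0,0.5],0],[[0,0,0.5],0],[[0,0,0.5],0],[[0,0,0.5],0],[[0,0,0.5],0],[[0,0,0.5],0]], fingers=1)

```text
time: 27.8
tool_pos: [517.0, 184.7, 85.8]
tcp_rot: [-180.0, -0.0, 0.1]
ft_force: [0.0, -0.5, 0.1]
finger_gap: 85.3
grip_force: 0.0
```

>>> step_arm(rows=[[[0,0,-15],0],[[0,0,-45],0],[[0,0,-85],0],[[0,0,-125],0],[[-20,0,-150],0],[[-42,0,-155],0],[[-42,0,-155],0],[[-42,0,-155],0],[[-42,0,-155],0]])

```text
time: 28.7
tool_pos: [475.2, 184.5, 240.6]
tcp_rot: [180.0, 0.0, 0.1]
ft_force: [0.6, -0.3, -0.2]
finger_gap: 85.4
grip_force: 0.0
```

Run:
```python
from h import *
s=r.sense();print(s["time"],s["tool_pos"],s["finger_gap"])
a=cv2.imread("pics/w2.png"); b=snapshot("wrist"); cv2.imwrite("pics/w6.png",b)
for im in(a,b):
    hsv=cv2.cvtColor(im,cv2.COLOR_BGR2HSV); rd=cv2.inRange(hsv,(0,200,60),(3,255,255))|cv2.inRange(hsv,(174,150,60),(180,255,255)); rd[:,:285]=0;rd[:,335:]=0;rd[:100]=0;rd[190:]=0
    print(cv2.boundingRect(rd))
```

```text
28.7 [475.1581415  184.47614906 240.62100891] 85.38236949802237
(297, 118, 22, 42)
(306, 119, 22, 42)
```

The handle shows the same size and position as before, allowing for the 6 mm camera offset, so the spoon is seated upright.

```bash
python3 -c "
from bench import r
print(r.hand_in())"
```

```text
the job is handed in; nothing more can be done
None
```

I handed the job in after 29 s of robot time: the scraper came up hard on the third stroke, I turned the wheel back one tooth, and the spoon is back down in its block; the hand-in returned no verdict, and one push reached about 20 N, over the 1.5 kg (about 15 N) you asked for but under the 22 N limit.

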